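# Clear the roller off the pocket and park the forming ball

### The job

The steel forming ball is to be put away in its round pocket on the wooden tool board, but the steel roller is lying across the pocket. Gently push the roller by its side along the board until it comes to rest over the dark inlaid line, parallel to it and without overrunning it, then nudge the ball across the board until it drops into the pocket. Do not grip or lift the roller or the ball, and do not disturb the white jar or the black eye loupe beside the board.

Things in the scene. Friction and masses are not known exactly. Their poses are not given: they have to be found in the camera images.
- tool_board: Pale wooden tool board with a low dark lip, fixed to the bench. Its flat deck is 300 x 180 mm (x by y) and its top is 20 mm above the bench; the lip runs round all four sides outside the deck, 8 mm wide and 5 mm above the deck. Origin: centre of its underside, on the bench. x: along the board, from the ball's end towards the line's end, roughly away from the robot; y: across the board; z up.
- pocket (a point): Centre of the mouth of the round pocket, level with the deck, 15 mm past the board's centre in x. Blind hole 36 mm in diameter, 10 mm deep, edge barely broken. The ball is wider than the pocket and sits on its rim: its centre then lies about 17 mm above the deck instead of 25 mm. At the start the roller lies across it. Axes as the board's.
- line (a point): Middle of the dark straight line inlaid flush in the deck, 4 mm wide and 170 mm long across the board (along y), 90 mm beyond the pocket in x and 45 mm from the far lip. Axes as the board's.
- roller: Loose plain steel roller, 36 mm in diameter and 110 mm long, with a thinner journal (18 mm diameter, 8 mm long) on each end; about 0.5 kg. It lies on the deck across the board. Its y axis is the axis of the cylinder and stays level as it rolls; the origin is a point on its skin that turns with it.
- roller_center (a point): Centre of the roller, on its axis, 18 mm above the deck while it lies there. Pushed at 10 to 20 mm/s it stays with the pusher and stops within a few millimetres; a touch at 50 mm/s or more sends it rolling on by 10 to 20 mm.
- ball: Loose polished steel ball, 50 mm in diameter, about 0.4 kg, at the near end of the deck. The origin is a point on its skin that turns with it: use ball_center. It rolls with some resistance.
- ball_center (a point): Centre of the ball, 25 mm above the deck while it lies there. Its axes turn with the ball.
- powder_jar: Bystander: loose white plastic jar with a screw cap, 41 mm in diameter, 100 mm tall, standing upright on the bench to the right of the board. Origin: centre of its underside.
- eye_loupe: Bystander: loose black eye loupe, 41 mm in diameter, 30 mm tall, standing on the bench to the right of the board. Origin: centre of its underside.

How it is judged:
On the way, in this order (a step that is already met when the one before it is completed fails the run):
1. the roller rests on the deck over the inlaid line, parallel to it (x of roller_center in the frame of line between -0.012 and 0.012 m and z of roller_center in the frame of line between 0.014 and 0.021 m and angle between the y axis of roller and the y axis of line, either way round below 0.2 rad and linear speed of roller below 0.01 m/s), for 0.3 s.
2. the ball has dropped into the pocket (horizontal distance between ball_center and pocket below 0.006 m and z of ball_center in the frame of pocket below 0.0205 m and linear speed of ball below 0.01 m/s), for 0.3 s.
At the end, for the whole second after the job is handed in: The roller rests on the deck with its centre within 12 mm of the line, measured along the board, and its axis within 0.2 rad of the line; the ball rests in the pocket, its centre within 6 mm of the pocket's centre seen from above and no more than 20.5 mm above the deck; both are still (all of step 1 and all of step 2); the robot touches nothing.
It fails at once if the roller overruns the line (its centre more than 18 mm, its own radius, past the line) (x of roller_center in the frame of line above 0.018 m).
It fails at once if the roller or the ball is lifted (more than 10 mm off the deck) (z of roller_center in the frame of line above 0.028 m or z of ball_center in the frame of pocket above 0.035 m).
It fails at once if the roller or the ball is gripped or shoved hard (over 25 N from the fingers) (contact force between the fingers and roller above 25 N or contact force between the fingers and ball above 25 N).
It fails at once if the white jar or the eye loupe is disturbed (moved more than 20 mm) (distance of any of powder_jar, eye_loupe from where it was at the start of the episode above 0.02 m).
It also fails if it takes over 58 s, if anything falls off the work surface, if the arm or the gripper's body presses on something with over 40 N, if the wrist force passes 120 N, or if a joint passes its speed limit or range.

### The arm

A 7-joint arm with a two-finger parallel gripper is mounted at the origin on a cart in front of the work surface, level with it; the furniture and walls round the work are solid. World frame = base frame: x ahead of the robot, y to its left, z up, the work surface at z = 0. Lengths are in m, angles in rad, forces in N, time in s.
With the tool pointing down it reaches from about 0.425 to 0.925 m from the base axis. Payload 6.8 kg.
Tool frame: the origin (TCP) lies midway between the tips of the shut fingers; the grasp point (between the pads) lies r.tcp_to_grasp behind it (r.tcp_to_grasp is the distance from the TCP to the grasp point, in m); x points along the fingers, y is the direction in which the jaws open and shut, and the axes are right-handed (so a half turn about x gives the same grasp; the last joint's range is limited). The gripper opens to 85 mm and grips with 20 to 120 N. Pads are 22 mm wide; open, the fingers measure 114 mm over their backs; the gripper's body (76 mm by 85 mm) begins 54 mm behind the grasp point. The pads swing forward as they close: fully open they stand 13 mm farther back than shut.
Start: joints at [-1.457, 0.477, 0.022, 1.555, -0.011, 1.109, -0.083], TCP at [0.148, 0.658, 0.204] pointing down, gripper open.
Joint ranges: [-2.96, 2.96], [-0.34, 2.1], [-1.41, 1.46], [0.24, 2.44], [-1.37, 4.51], [0.17, 1.92], [-2.96, 2.96]. Speed limits (rad/s): [2.39, 2.39, 3.14, 3.14, 3.14, 3.14, 3.14].

### API

Orientations are given as a rotation vector (axis times angle).
In Python, from bench import r, grab_frame, search_frame, cut_out, pinpoint gives the robot as it stands. The module is installed in compiled form; this text tells all that it offers.
- The arm moves only by the tool apply_moves, never from a script. Its argument "commands" is a list of rows, each a list of 7 numbers: the finger opening in mm, from 0 to 85.4, then the shift along the tool's x, y, z in mm, then the turn, a rotation vector about the tool's x, y, z in rad. A call has 1 to 20 rows; each row is the pose to reach, as a shift and turn from the pose commanded when the call began, along the tool's axes at that moment; what a row does not reach only later rows make up. A row lasts 1/10 s, in which the tool goes at most 50 mm and 8.59 degrees, less where a joint would pass 70% of its speed; a pose out of reach is approached as far as the arm can. A call with a gripper value outside its range is refused whole. The fingers move at their own pace and stop on an object; "force" is the grip in N (left out, the last holds). Time passes only in rows, so rows that repeat a pose let the fingers close. It gives the time, the measured TCP pose, the force and the opening at its end, in the units of the state.
- r.get_obs(): the state, without advancing time (a new reading comes with each control period).
- grab_frame(name): name is "scene" or "top" or "wrist"; returns a dict with "pixels" (384x512x3 uint8, red, green, blue), "mtx" (3x3 intrinsics, pixels), "position" and "rotation" of the camera in the world; the wrist camera has in their place "T_tool_cam" (4x4, takes a point from camera to tool coordinates, whose origin is the TCP and whose axes are the tool frame's). Camera axes: x right, y down, z forward; pixel columns grow to the right and rows downward; lengths in m; the calibration is good to about 2 mm. A picture is of the moment at which its call begins: read the wrist's pose just before it. There is no depth.
- r.hand_in(): hands the job in, once; it reports no verdict.
Trained networks look in the newest picture that a camera, given by its name, has taken for a name from the list of things; names that differ only in an ending like _2 or _b are one class to them, and where a whole thing is asked for, a point or a joint stands for the part that bears it (a point fixed in the world has none). Each returns a list of dicts, best first, with "confidence" (0 to 1); they miss things now and then, are a little off and sometimes report something else, mostly with a low value. They report only what shows in the picture. A call takes as long as a camera call.
- search_frame(label, camera): "point" ([column, row] as shares, 0 to 1, of the picture: columns of its width, rows of its height, amid what is visible of it).
- cut_out(label, camera): "pixels" (384x512 bool, what is visible of it) and "point" ([column, row] as shares, 0 to 1, of the picture: columns of its width, rows of its height, amid what is visible of it).
- pinpoint(label, camera): "point" ([column, row] as shares, 0 to 1, of the picture: columns of its width, rows of its height: a listed point, or the origin of a listed thing).
The state is a dict: "clock": time; "joints": joint angles; "qvel": joint speeds; "tau": joint torques, N m; "tcp_pos": TCP position; "orientation": TCP orientation; "contact_force": force on the tool from outside, world axes, zero at the start; "moment": the same for the moment, N m; "grip_width": finger opening in m.
Only numpy, scipy, OpenCV 4.12 (cv2) and the standard library are available. Lean on these libraries where they do the work, as an engineer would, in place of code of your own. Each camera call takes 0.05 s, during which the arm holds its last target.

## Working session

There is one attempt and no reset: what is moved stays moved. The work goes in short steps, Python scripts to look and compute and a tool call to move; the robot and the scene stay as the last step left them, time stands still between calls to the robot, and variables do not carry over. Pictures are saved under pics/ and viewed, and the job is handed in when it is done.

Besides the shell and the picture viewer there is one more tool, called after ">>>" by a JSON object that holds its "name" and its "arguments", one argument or row to a line. apply_moves: Moves the arm, as the interface text tells. Its arguments: {"type":"object","properties":{"commands":{"type":"array"},"force":{"type":"number"}},"required":["commands"]}

```bash
mkdir -p pics; ls; cat > h.py <<'E'
import numpy as np, cv2
from scipy.spatial.transform import Rotation as R
from bench import r, grab_frame, search_frame, cut_out, pinpoint
def rot(f):
    a=np.array(f["rotation"],float)
    return a if a.shape==(3,3) else R.from_rotvec(a).as_matrix()
def ray_z(f,uv,z):
    "pixel shares -> world at height z"
    K=np.array(f["mtx"]);p=np.array([uv[0]*512,uv[1]*384,1.])
    d=rot(f)@np.linalg.solve(K,p);o=np.array(f["position"])
    return o+d*(z-o[2])/d[2]
def save(f,n,s=1.5):
    cv2.imwrite(n,cv2.resize(f["pixels"][:,:,::-1],None,fx=s,fy=s))
E
python3 - <<'E'
from h import *
print({k:np.round(v,3) for k,v in r.get_obs().items()}, r.tcp_to_grasp)
for c in ["scene","top"]:
    f=grab_frame(c); save(f,f"pics/{c}0.png"); print(c,np.round(f["position"],3),np.round(f["rotation"],3),np.round(f["mtx"],1))
    for l,z in [("pocket",.02),("line",.02),("roller_center",.038),("ball_center",.045),("tool_board",0),("powder_jar",0),("eye_loupe",0)]:
        for q in pinpoint(l,c)[:2]:
            print(l,round(q["confidence"],2),np.round(q["point"],3),np.round(ray_z(f,q["point"],z),4))
E
```

```text
pics
{'clock': np.float64(0.0), 'joints': array([-1.457,  0.478,  0.022,  1.556, -0.012,  1.109, -0.083]), 'qvel': array([ 0.   , -0.001,  0.002,  0.001, -0.001, -0.   , -0.001]), 'tau': array([-0.0000e+00, -5.9644e+01,  1.6080e+00, -2.8120e+01,  1.2000e-02,
        9.0000e-03, -0.0000e+00]), 'tcp_pos': array([0.148, 0.658, 0.203]), 'orientation': array([ 0.173,  1.564, -0.176]), 'contact_force': array([ 0.2  ,  0.97 , -0.502]), 'moment': array([ 0.025, -0.017,  0.014]), 'grip_width': np.float64(0.085)} 0.0187
scene [0.625 0.358 0.759] [-0.121 -2.962  0.962] [[373.9   0.  258.9]
 [  0.  373.9 197.6]
 [  0.    0.    1. ]]
pocket 0.67 [0.526 0.646] [ 0.569  -0.0363  0.02  ]
pocket 0.39 [0.54  0.642] [ 0.553 -0.038  0.02 ]
line 0.86 [0.454 0.662] [ 0.6512 -0.0272  0.02  ]
roller_center 0.8 [0.539 0.64 ] [ 0.5562 -0.0304  0.038 ]
ball_center 0.56 [0.632 0.589] [ 0.4453 -0.0672  0.045 ]
tool_board 0.7 [0.541 0.649] [ 0.551  -0.0422  0.    ]
powder_jar 0.97 [0.483 0.427] [ 0.602  -0.3038 -0.    ]
eye_loupe 0.73 [0.568 0.447] [ 0.4897 -0.2679  0.    ]
top [ 0.45  -0.137  0.915] [-2.119  2.159 -0.165] [[434.6   0.  254.8]
 [  0.  434.6 202.2]
 [  0.    0.    1. ]]
pocket 0.88 [0.401 0.572] [ 0.5562 -0.0328  0.02  ]
pocket 0.67 [0.426 0.713] [ 0.4452 -0.0586  0.02  ]
line 0.76 [0.391 0.449] [ 0.6569 -0.0214  0.02  ]
roller_center 0.88 [0.392 0.566] [ 0.5587 -0.0247  0.038 ]
ball_center 0.72 [0.422 0.718] [ 0.4415 -0.0568  0.045 ]
tool_board 0.77 [0.408 0.582] [ 0.5501 -0.0381  0.    ]
powder_jar 0.74 [0.638 0.522] [ 0.5949 -0.2882  0.    ]
eye_loupe 0.67 [0.619 0.669] [ 0.4761 -0.2633  0.    ]
```

View pics/scene0.png

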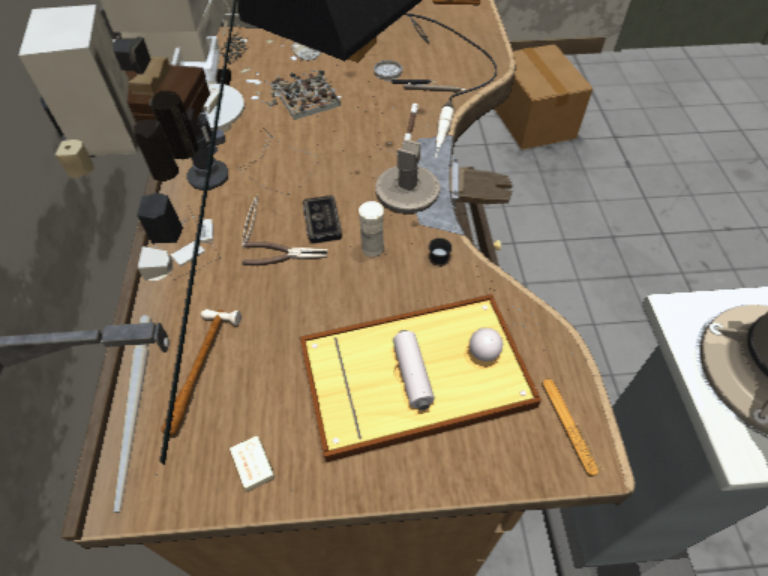

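View pics/top0.png

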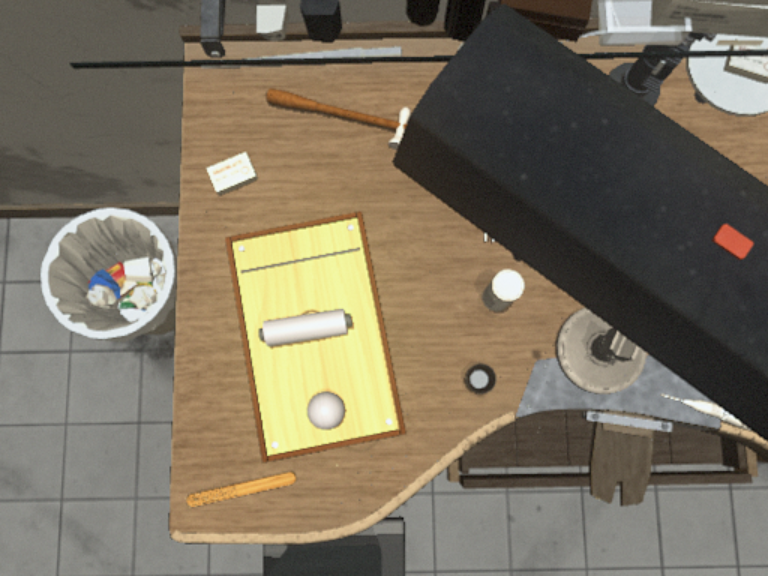

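The scene view shows the board with its line at about (347,385), the roller at (413,370) and the ball at (485,345). The jar (371,230) and loupe (440,250) stand to the right. The top view agrees with this, and a black lamp box hangs over the right side. Next I'll fit the board, roller and ball more precisely.

```bash
cat > m.py <<'E'
from h import *
def board(f,v=False):
    hsv=cv2.cvtColor(f["pixels"],cv2.COLOR_RGB2HSV)
    m=cv2.inRange(hsv,(20,90,150),(35,255,255))
    m=cv2.morphologyEx(m,cv2.MORPH_OPEN,np.ones((3,3)))
    n,l,s,c=cv2.connectedComponentsWithStats(m)
    # join comps near the board: take all comps with area>200
    k=[i for i in range(1,n) if s[i,4]>400]
    if v: print([tuple(s[i]) for i in k])
    ys,xs=np.nonzero(np.isin(l,k))
    P=np.array([ray_z(f,((x+.5)/512,(y+.5)/384),.02)[:2] for x,y in zip(xs,ys)])
    return P
def meas(c):
    f=grab_frame(c)
    for lab,z in [("roller",.038),("ball",.045),("line",.02)]:
        q=cut_out(lab,c)
        if not q: print(c,lab,"none");continue
        ys,xs=np.nonzero(q[0]["pixels"])
        P=np.array([ray_z(f,((x+.5)/512,(y+.5)/384),z)[:2] for x,y in zip(xs,ys)])
        rc=cv2.minAreaRect((P*1000).astype(np.float32)); print(c,lab,round(q[0]["confidence"],2),len(P),np.round(rc[0],1),np.round(rc[1],1),round(rc[2],2),"mean",np.round(P.mean(0)*1000,1))
    return f
E
python3 - <<'E'
from m import *
for c in ["scene","top"]:
    f=meas(c); P=board(f,True)
    rc=cv2.minAreaRect((P*1000).astype(np.float32)); print(rc); print(np.round(cv2.boxPoints(rc),1))
E
```

```text
scene roller none
scene ball 0.57 399 [446.7 -59.4] [53.1 51.9] 31.6 mean [446.2 -59. ]
scene line 0.69 876 [556.6 -39.7] [ 38.8 139. ] 8.35 mean [556.3 -38.1]
[(np.int32(224), np.int32(202), np.int32(131), np.int32(92), np.int32(6525)), (np.int32(204), np.int32(224), np.int32(36), np.int32(76), np.int32(1465))]
((550.909912109375, -39.95472717285156), (301.5989990234375, 179.08238220214844), 10.338886260986328)
[[ 386.5   21.1]
 [ 418.6 -155.1]
 [ 715.3 -101. ]
 [ 683.2   75.2]]
top roller 0.64 1006 [555.7 -30.5] [ 35.4 129.7] 8.49 mean [555.8 -30.1]
top ball 0.95 464 [444.  -57.4] [44.8 46.9] 44.1 mean [443.8 -57.9]
top line 0.91 13174 [550.8 -39. ] [321.2 200.2] 10.04 mean [548.9 -40.3]
[(np.int32(219), np.int32(146), np.int32(42), np.int32(142), np.int32(1697)), (np.int32(155), np.int32(153), np.int32(50), np.int32(27), np.int32(924)), (np.int32(158), np.int32(171), np.int32(64), np.int32(124), np.int32(2176)), (np.int32(193), np.int32(223), np.int32(51), np.int32(76), np.int32(2061))]
((550.7901611328125, -40.6334228515625), (301.3714599609375, 180.9564208984375), 10.159316062927246)
[[ 386.5   21.8]
 [ 418.4 -156.3]
 [ 715.1 -103.1]
 [ 683.2   75. ]]
```

```bash
python3 - <<'E'
from m import *
fs=grab_frame("scene");ft=grab_frame("top")
def ray(f,px):
    K=np.array(f["mtx"]);d=rot(f)@np.linalg.solve(K,[px[0]/1.5,px[1]/1.5,1]);return np.array(f["position"]),d/np.linalg.norm(d)
for a,b in [((345,58),(395,165)),((240,10),(500,5))]:
    o1,d1=ray(fs,a);o2,d2=ray(ft,b)
    t=np.linalg.lstsq(np.c_[d1,-d2],o2-o1,rcond=None)[0]
    print(o1+d1*t[0],o2+d2*t[1])
o=r.get_obs();T=R.from_rotvec(o["orientation"]);print(np.round(T.as_matrix(),4),o["tcp_pos"])
f=grab_frame("wrist");save(f,"pics/w0.png");print(np.round(f["T_tool_cam"],4))
E
```

```text
[ 0.62537415 -0.14758421  0.45605135] [ 0.6252493  -0.1475554   0.45600298]
[ 0.72906258 -0.22522157  0.4673307 ] [ 0.73984281 -0.22703004  0.47480196]
[[ 0.      0.22    0.9755]
 [ 0.      0.9755 -0.22  ]
 [-1.      0.     -0.    ]] [0.14851219 0.65847802 0.20411142]
[[ 1.100e-03 -3.001e-01  9.539e-01 -1.705e-01]
 [ 1.000e+00 -8.000e-04 -1.400e-03  7.000e-04]
 [ 1.200e-03  9.539e-01  3.001e-01 -7.660e-02]
 [ 0.000e+00  0.000e+00  0.000e+00  1.000e+00]]
```

View pics/w0.png

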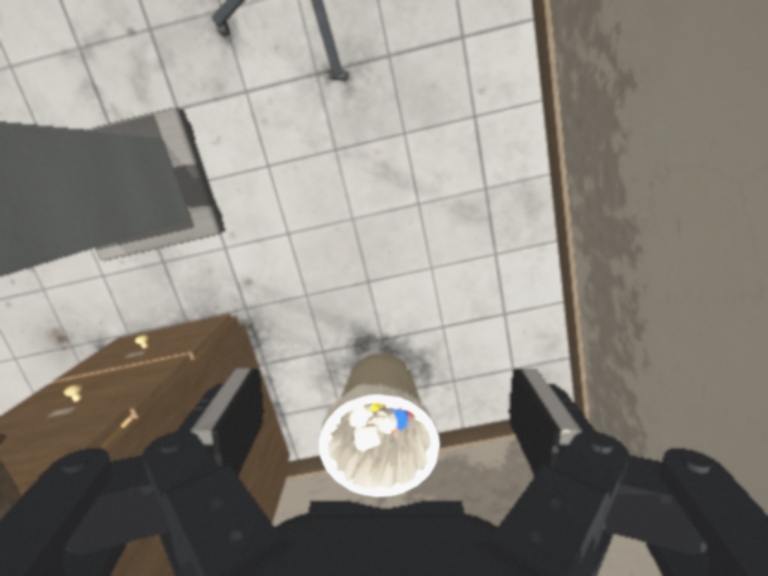

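The wrist view shows only the floor, a bin and the open fingers. The lamp corner triangulates to about (0.625, -0.148, 0.456), which is clear of the work. I'll swing over to just behind the roller, turning the tool to match the board.

>>> {"name": "apply_moves", "arguments": {
  "commands": [
    [50,0,-242,290,0,0,0],
    [50,0,-242,290,0,0,0],
    [50,0,-242,290,0,0,0],
    [50,0,-242,290,0,0,0],
    [50,0,-242,290,0,0,0],
    [50,0,-242,290,0,0,0],
    [50,0,-242,290,0,0,0],
    [50,0,-242,290,0,0,0],
    [50,50,-602,505,-0.4,0,0],
    [50,50,-602,505,-0.4,0,0],
    [50,50,-602,505,-0.4,0,0],
    [50,50,-602,505,-0.4,0,0],
    [50,50,-602,505,-0.4,0,0],
    [50,50,-602,505,-0.4,0,0],
    [50,50,-602,505,-0.4,0,0],
    [50,50,-602,505,-0.4,0,0],
    [50,50,-602,505,-0.4,0,0],
    [50,50,-602,505,-0.4,0,0],
    [50,50,-602,505,-0.4,0,0],
    [50,50,-602,505,-0.4,0,0]
  ]
}}

```text
clock: 3.35
tcp_pos: [0.5085, -0.0384, 0.1541]
orientation: [-0.141, 1.566, 0.142]
contact_force: [-0.9, 0.8, 0.2]
grip_width: 0.0502
```

```bash
cat >> m.py <<'E'
C=np.array([.551,-.0403]);A=np.radians(10.2);BX=np.array([np.cos(A),np.sin(A)]);BY=np.array([-BX[1],BX[0]])
def bd(p): d=np.array(p)[:2]-C; return np.round([d@BX*1000,d@BY*1000],1)
def wb(x,y): return C+BX*x/1000+BY*y/1000
def wf():
    o=r.get_obs();f=grab_frame("wrist");T=np.eye(4);T[:3,:3]=R.from_rotvec(o["orientation"]).as_matrix();T[:3,3]=o["tcp_pos"]
    M=T@np.array(f["T_tool_cam"]);f["position"]=M[:3,3];f["rotation"]=M[:3,:3];return o,f
def st():
    o=r.get_obs();t=R.from_rotvec(o["orientation"]).as_matrix();print("t",round(float(o["clock"]),2),"tcp board",bd(o["tcp_pos"]),"z",round(o["tcp_pos"][2]*1000,1),"yaw",np.round(np.degrees(np.arctan2(t[1,2],t[0,2])),2),"F",np.round(o["contact_force"],1),"J",np.round(o["joints"],2))
E
python3 - <<'E'
from m import *
st()
o,f=wf();save(f,"pics/w1.png")
for l,z in [("roller_center",.038),("ball_center",.045),("line",.02),("pocket",.02)]:
    for q in pinpoint(l,"wrist")[:1]: print(l,round(q["confidence"],2),bd(ray_z(f,q["point"],z)))
f=grab_frame("top");save(f,"pics/t1.png")
E
```

```text
t 3.35 tcp board [-41.5   9.4] z 154.1 yaw 10.32 F [-0.9  0.8  0.2] J [-0.35  0.27  0.36  2.02 -0.12  0.87  1.83]
roller_center 0.6 [6.6 7.7]
ball_center 0.73 [-103.1    2. ]
line 0.84 [108.8   1.1]
```

View pics/w1.png

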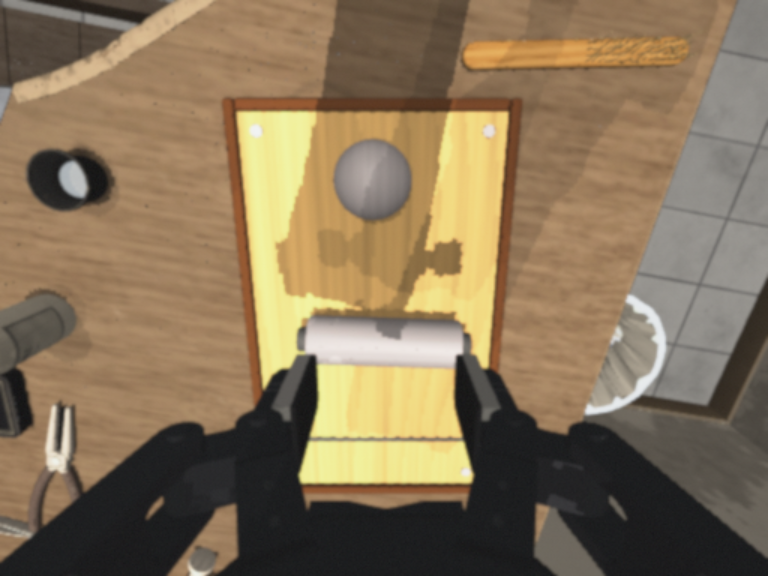

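View pics/t1.png

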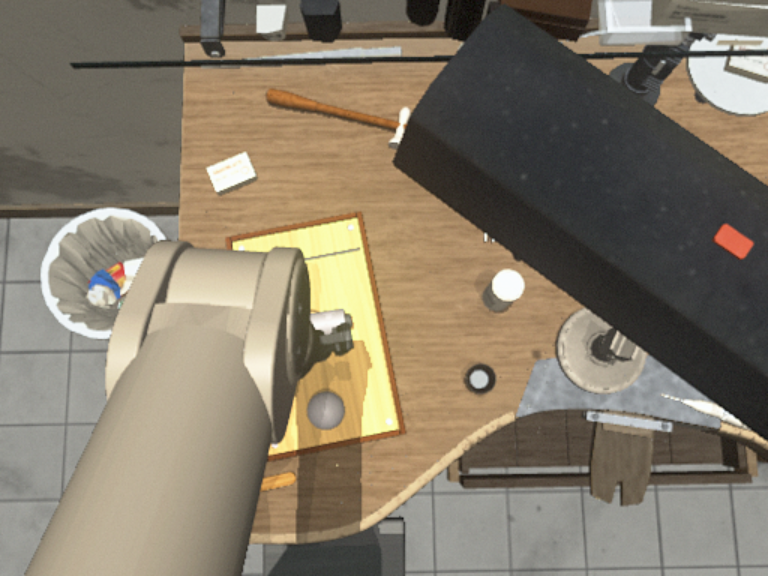

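The wrist view shows the roller at (385,342), the line at row 438 and the ball at (372,180), with the fingers spread well within the roller's length. Descending behind the roller now.

>>> {"name": "apply_moves", "arguments": {
  "commands": [
    [50,40,0,0,0,0,0],
    [50,80,0,0,0,0,0],
    [50,105,0,0,0,0,0],
    [50,118,0,0,0,0,0],
    [50,124,0,0,0,0,0],
    [50,128,0,0,0,0,0],
    [50,128,0,0,0,0,0]
  ]
}}

```text
clock: 4.35
tcp_pos: [0.5093, -0.0398, 0.0267]
orientation: [-0.14, 1.565, 0.14]
contact_force: [0.2, -0.3, -0.1]
grip_width: 0.0502
```

```bash
python3 - <<'E'
from m import *
st()
o,f=wf();save(f,"pics/w2.png");f=grab_frame("scene");cv2.imwrite("pics/s2.png",cv2.resize(f["pixels"][190:320,180:380,::-1],None,fx=4,fy=4))
E
```

```text
t 4.35 tcp board [-40.9   7.9] z 26.7 yaw 10.21 F [ 0.2 -0.3 -0.1] J [-0.27  0.48  0.29  2.1  -0.23  0.59  1.93]
```

View pics/w2.png

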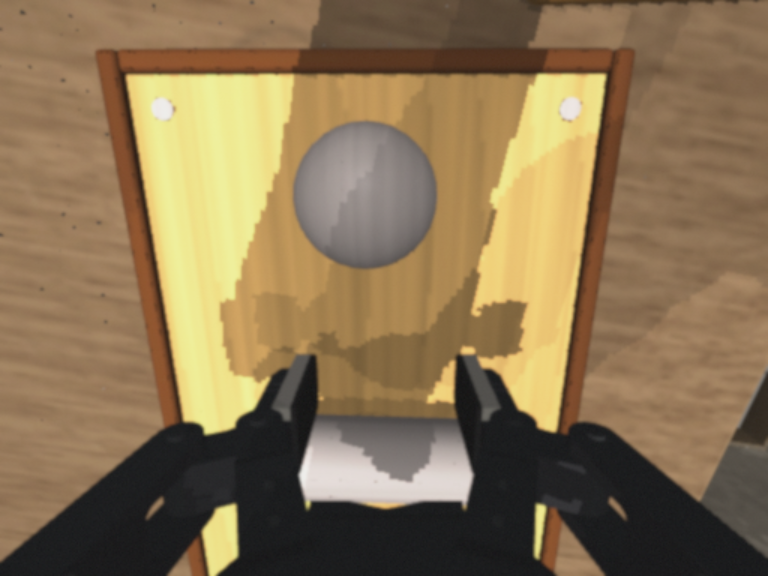

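View pics/s2.png

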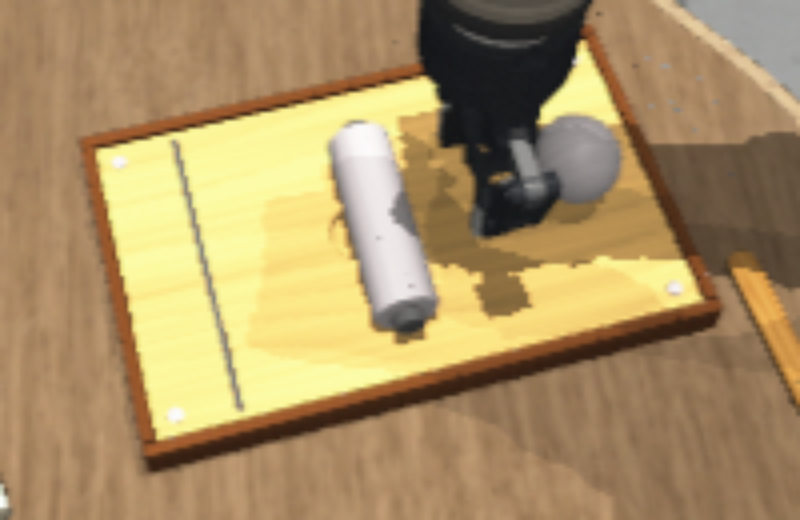

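The fingers are just above the deck, clear of the ball, with the roller ahead. I'll push slowly at about 15 to 18 mm/s.

>>> {"name": "apply_moves", "arguments": {
  "commands": [
    [50,0,0,1,0,0,0],
    [50,0,0,2.5,0,0,0],
    [50,0,0,4,0,0,0],
    [50,0,0,5.5,0,0,0],
    [50,0,0,7,0,0,0],
    [50,0,0,8.5,0,0,0],
    [50,0,0,10,0,0,0],
    [50,0,0,11.5,0,0,0],
    [50,0,0,13,0,0,0],
    [50,0,0,14.5,0,0,0],
    [50,0,0,16,0,0,0],
    [50,0,0,17.5,0,0,0],
    [50,0,0,19,0,0,0],
    [50,0,0,20.5,0,0,0],
    [50,0,0,22,0,0,0],
    [50,0,0,23.5,0,0,0],
    [50,0,0,25,0,0,0],
    [50,0,0,26.5,0,0,0],
    [50,0,0,28,0,0,0],
    [50,0,0,29.5,0,0,0]
  ]
}}

```text
clock: 6.45
tcp_pos: [0.5378, -0.0346, 0.0261]
orientation: [-0.14, 1.566, 0.14]
contact_force: [0.6, 0.7, 0.1]
grip_width: 0.0501
```

```bash
cat >> m.py <<'E'
def crop(n):
    f=grab_frame("scene");cv2.imwrite(n,cv2.resize(f["pixels"][190:320,180:380,::-1],None,fx=4,fy=4));return f
def rl():
    f=grab_frame("scene")
    for l,z in [("roller_center",.038),("ball_center",.045),("line",.02),("pocket",.02)]:
        for q in pinpoint(l,"scene")[:1]: print(l,round(q["confidence"],2),bd(ray_z(f,q["point"],z)))
    q=cut_out("roller","scene")
    if q:
        ys,xs=np.nonzero(q[0]["pixels"]);P=np.array([ray_z(f,((x+.5)/512,(y+.5)/384),.038)[:2] for x,y in zip(xs,ys)])
        rc=cv2.minAreaRect((P*1000).astype(np.float32));print("mask",q[0]["confidence"],len(P),bd(np.array(rc[0])/1000),np.round(rc[1:][0]),rc[2])
E
python3 - <<'E'
from m import *
st();rl();crop("pics/s3.png")
E
```

```text
t 6.45 tcp board [-11.9   7.9] z 26.1 yaw 10.21 F [0.6 0.7 0.1] J [-0.28  0.51  0.29  2.03 -0.24  0.63  1.92]
roller_center 0.68 [4.5 9.2]
ball_center 0.85 [-112.     0.2]
line 0.8 [100.3  -7.7]
pocket 0.57 [15.2  0.9]
mask 0.52 392 [-109.6   -3.1] [57. 49.] 58.14912414550781
```

View pics/s3.png

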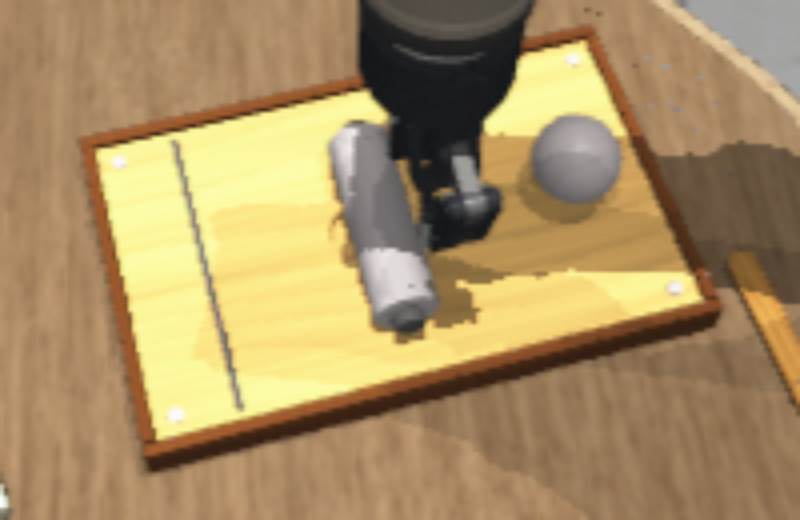

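No roller motion yet (its end is still at (405,315)), so the fingers are only just reaching it. Continuing slowly.

>>> {"name": "apply_moves", "arguments": {
  "commands": [
    [50,0,0,1.2,0,0,0],
    [50,0,0,2.4,0,0,0],
    [50,0,0,3.6,0,0,0],
    [50,0,0,4.8,0,0,0],
    [50,0,0,6,0,0,0],
    [50,0,0,7.2,0,0,0],
    [50,0,0,8.4,0,0,0],
    [50,0,0,9.6,0,0,0],
    [50,0,0,10.8,0,0,0],
    [50,0,0,12,0,0,0]
  ]
}}

```text
clock: 7.8
tcp_pos: [0.5496, -0.0325, 0.0261]
orientation: [-0.14, 1.566, 0.14]
contact_force: [0.5, -0.4, -0.1]
grip_width: 0.0499
```

```bash
python3 - <<'E'
from m import *
st();rl();crop("pics/s4.png")
o,f=wf();save(f,"pics/w4.png")
E
```

```text
t 7.8 tcp board [0.  7.9] z 26.1 yaw 10.21 F [ 0.5 -0.4 -0.1] J [-0.28  0.53  0.29  2.01 -0.24  0.64  1.91]
roller_center 0.57 [0.8 8.1]
ball_center 0.85 [-100.6   -2.6]
line 0.56 [104.7  -2.2]
pocket 0.79 [16.5  2.1]
mask 0.81 693 [9.3 7.3] [ 36. 132.] 10.178196907043457
```

View pics/s4.png

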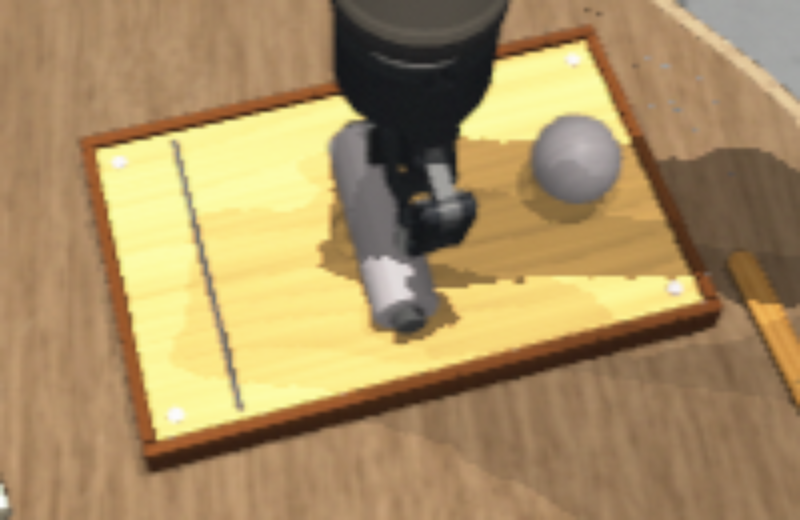

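View pics/w4.png

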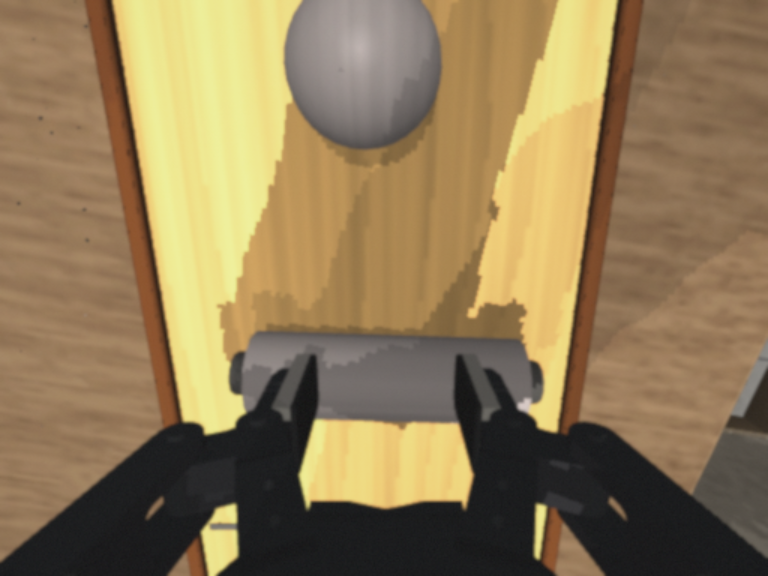

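```bash
python3 - <<'E'
from m import *
o,f=wf();M=np.linalg.inv(np.array(f["T_tool_cam"]));K=np.array(f["mtx"]);print(K.round(1))
for x in (0,-.01,-.02,-.03,-.04):
  for z in (-.011,0,.011):
    p=K@(M@[x,.025,z,1])[:3];print(x,z,np.round(p[:2]/p[2]*1.5))
# roller vs height
Mw=np.eye(4);Mw[:3,:3]=f["rotation"];Mw[:3,3]=f["position"];Mi=np.linalg.inv(Mw)
for x in (6.5,9):
  for y in (7.5-55,7.5+55):
    w=np.r_[wb(x,y),.038,1];p=K@(Mi@w)[:3];print("rollerend",x,y,np.round(p[:2]/p[2]*1.5))
for x in(0,105):
  for y in(-90,90):
    w=np.r_[wb(x,y),.02,1];p=K@(Mi@w)[:3];print("deck edge",x,y,np.round(p[:2]/p[2]*1.5))
E
```

```text
[[283.2   0.  257. ]
 [  0.  283.2 194.1]
 [  0.    0.    1. ]]
0 -0.011 [443. 317.]
0 0 [442. 341.]
0 0.011 [441. 364.]
-0.01 -0.011 [446. 326.]
-0.01 0 [445. 351.]
-0.01 0.011 [444. 374.]
-0.02 -0.011 [450. 336.]
-0.02 0 [448. 362.]
-0.02 0.011 [447. 387.]
-0.03 -0.011 [454. 347.]
-0.03 0 [452. 374.]
-0.03 0.011 [451. 400.]
-0.04 -0.011 [458. 359.]
-0.04 0 [456. 388.]
-0.04 0.011 [455. 416.]
rollerend 6.5 -47.5 [251. 367.]
rollerend 6.5 62.5 [516. 367.]
rollerend 9 -47.5 [252. 373.]
rollerend 9 62.5 [516. 373.]
deck edge 0 -90 [168. 336.]
deck edge 0 90 [567. 336.]
deck edge 105 -90 [199. 520.]
deck edge 105 90 [542. 520.]
```

```bash
python3 - <<'E'
from m import *
f=grab_frame("scene");M=np.eye(4);M[:3,:3]=rot(f);M[:3,3]=f["position"];Mi=np.linalg.inv(M);K=np.array(f["mtx"])
for x in(-11,0,11):
  for y in(33,47):
    for z in(.03,.04,.05,.06,.07):
      p=K@(Mi@np.r_[wb(x,y),z,1])[:3];p=p/p[2];print(x,y,z,np.round([(p[0]-180)*4,(p[1]-190)*4]))
cv2.imwrite("pics/s5.png",cv2.resize(f["pixels"][220:280,250:320,::-1],None,fx=10,fy=10,interpolation=cv2.INTER_CUBIC))
E
```

```text
-11 33 0.03 [427. 261.]
-11 33 0.04 [428. 253.]
-11 33 0.05 [429. 244.]
-11 33 0.06 [430. 235.]
-11 33 0.07 [432. 226.]
-11 47 0.03 [435. 284.]
-11 47 0.04 [436. 276.]
-11 47 0.05 [437. 267.]
-11 47 0.06 [438. 258.]
-11 47 0.07 [440. 249.]
0 33 0.03 [407. 266.]
0 33 0.04 [408. 258.]
0 33 0.05 [409. 249.]
0 33 0.06 [410. 240.]
0 33 0.07 [411. 231.]
0 47 0.03 [415. 289.]
0 47 0.04 [416. 281.]
0 47 0.05 [417. 272.]
0 47 0.06 [418. 263.]
0 47 0.07 [419. 254.]
11 33 0.03 [388. 271.]
11 33 0.04 [389. 262.]
11 33 0.05 [389. 254.]
11 33 0.06 [390. 245.]
11 33 0.07 [391. 236.]
11 47 0.03 [395. 294.]
11 47 0.04 [396. 285.]
11 47 0.05 [397. 277.]
11 47 0.06 [398. 268.]
11 47 0.07 [399. 259.]
```

View pics/s5.png

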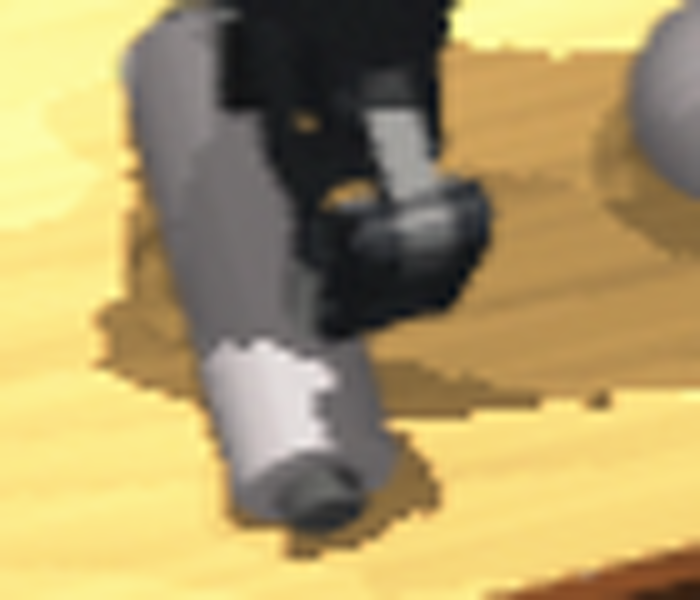

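The wrist and scene views both show the fingertips standing above the roller. At this opening they seem to sit about 30 mm behind the TCP, and the roller hasn't moved. I'll rise a little, back off and come down lower.

>>> {"name": "apply_moves", "arguments": {
  "commands": [
    [50,-6,0,0,0,0,0],
    [50,-6,0,-10,0,0,0],
    [50,-6,0,-25,0,0,0],
    [50,-6,0,-40,0,0,0],
    [50,-6,0,-42,0,0,0],
    [50,6,0,-42,0,0,0],
    [50,14,0,-42,0,0,0],
    [50,14,0,-42,0,0,0]
  ]
}}

```text
clock: 9.1
tcp_pos: [0.5077, -0.0397, 0.0106]
orientation: [-0.14, 1.568, 0.14]
contact_force: [0.2, -0.2, 0.4]
grip_width: 0.0499
```

```bash
python3 - <<'E'
from m import *
st()
f=crop("pics/s6.png")
o,f=wf();save(f,"pics/w6.png")
E
```

```text
t 9.1 tcp board [-42.5   8.2] z 10.6 yaw 10.24 F [ 0.2 -0.2  0.4] J [-0.26  0.51  0.27  2.11 -0.25  0.56  1.94]
```

View pics/s6.png

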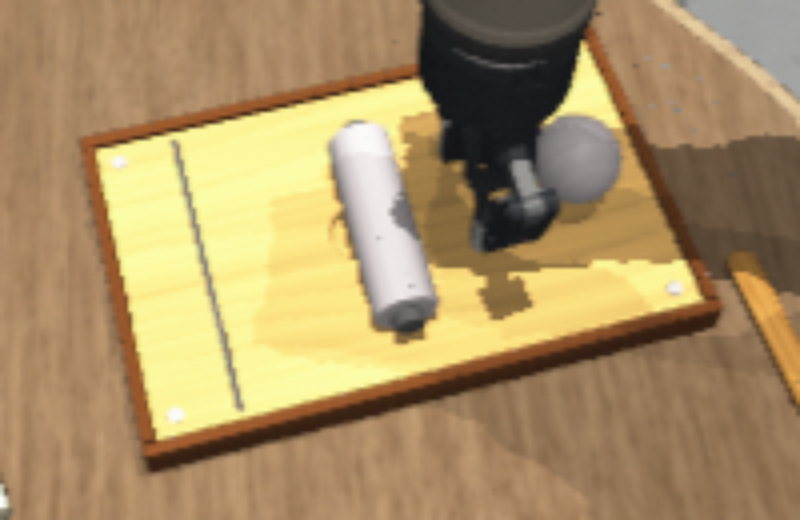

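View pics/w6.png

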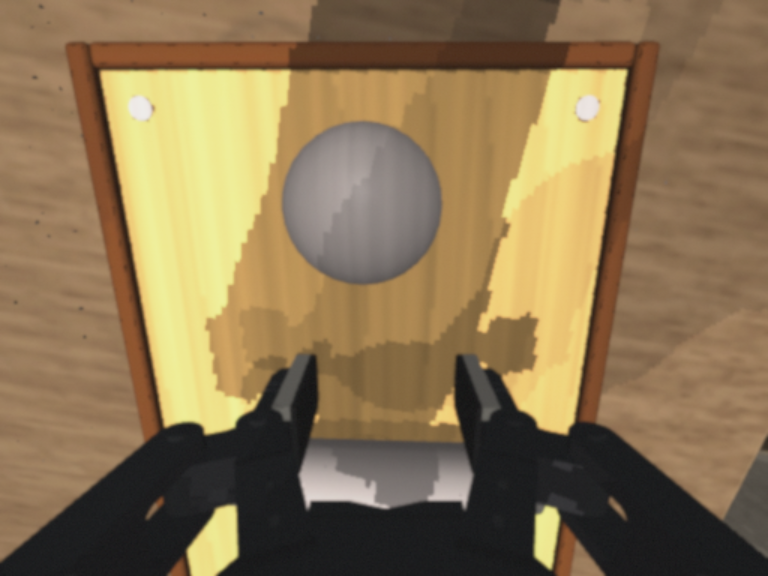

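>>> {"name": "apply_moves", "arguments": {
  "commands": [
    [50,2,0,0,0,0,0],
    [50,4,0,0,0,0,0],
    [50,4,0,0,0,0,0]
  ]
}}

```text
clock: 9.5
tcp_pos: [0.5081, -0.0399, 0.0079]
orientation: [-0.14, 1.566, 0.14]
contact_force: [-0.0, 0.9, -0.4]
grip_width: 0.0497
```

```bash
python3 - <<'E'
from m import *
st()
o,f=wf();cv2.imwrite("pics/w7.png",cv2.resize(f["pixels"][200:330,140:370,::-1],None,fx=3.4,fy=3.4))
f=grab_frame("scene");cv2.imwrite("pics/s7.png",cv2.resize(f["pixels"][210:280,270:340,::-1],None,fx=8,fy=8,interpolation=cv2.INTER_CUBIC))
E
```

```text
t 9.5 tcp board [-42.1   7.9] z 7.9 yaw 10.21 F [-0.   0.9 -0.4] J [-0.26  0.51  0.27  2.11 -0.25  0.55  1.94]
```

View pics/w7.png

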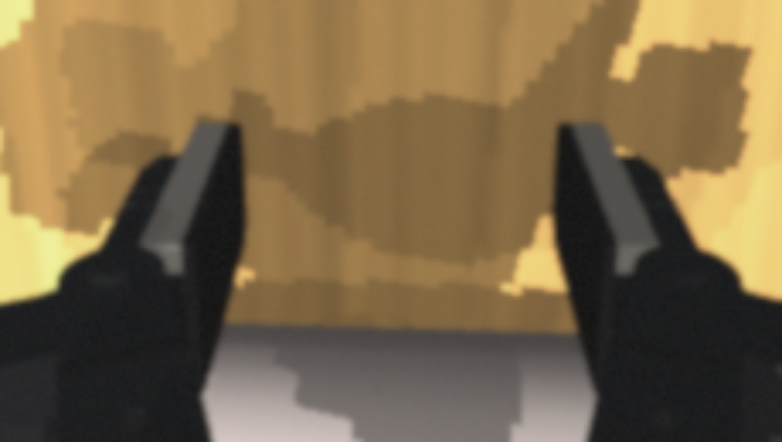

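View pics/s7.png

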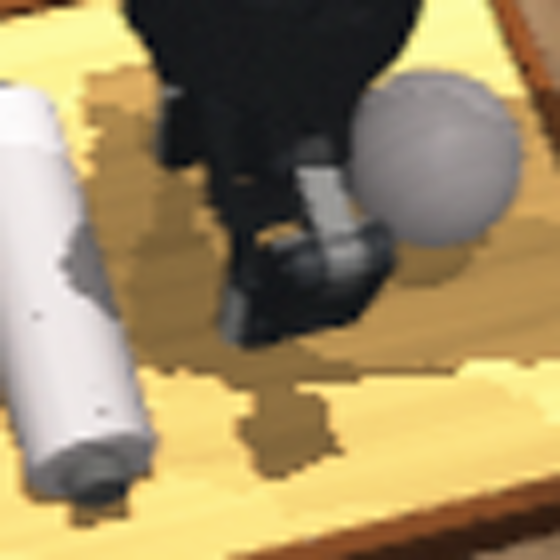

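The tips are still clear of the deck with no force, so I'll go down another 7 mm.

>>> {"name": "apply_moves", "arguments": {
  "commands": [
    [50,2,0,0,0,0,0],
    [50,4,0,0,0,0,0],
    [50,6,0,0,0,0,0],
    [50,7.5,0,0,0,0,0],
    [50,7.5,0,0,0,0,0]
  ]
}}

```text
clock: 10.1
tcp_pos: [0.508, -0.04, 0.0003]
orientation: [-0.14, 1.567, 0.14]
contact_force: [-0.4, 0.7, -0.4]
grip_width: 0.0502
```

```bash
python3 - <<'E'
from m import *
st()
f=grab_frame("scene");cv2.imwrite("pics/s8.png",cv2.resize(f["pixels"][210:280,270:340,::-1],None,fx=8,fy=8,interpolation=cv2.INTER_CUBIC))
M=np.eye(4);M[:3,:3]=rot(f);M[:3,3]=f["position"];Mi=np.linalg.inv(M);K=np.array(f["mtx"])
for x in(-53,-42,-31):
  for y in(33,45):
    for z in(.025,.03,.035,.04):
      p=K@(Mi@np.r_[wb(x,y),z,1])[:3];p=p/p[2];print(x,y,z,np.round([(p[0]-270)*8,(p[1]-210)*8]))
E
```

```text
t 10.1 tcp board [-42.3   7.9] z 0.3 yaw 10.21 F [-0.4  0.7 -0.4] J [-0.25  0.52  0.26  2.11 -0.26  0.54  1.95]
-53 33 0.025 [279. 336.]
-53 33 0.03 [281. 327.]
-53 33 0.035 [283. 319.]
-53 33 0.04 [285. 310.]
-53 45 0.025 [293. 374.]
-53 45 0.03 [295. 366.]
-53 45 0.035 [297. 357.]
-53 45 0.04 [299. 348.]
-42 33 0.025 [241. 345.]
-42 33 0.03 [243. 337.]
-42 33 0.035 [244. 328.]
-42 33 0.04 [246. 319.]
-42 45 0.025 [255. 383.]
-42 45 0.03 [257. 375.]
-42 45 0.035 [259. 366.]
-42 45 0.04 [260. 358.]
-31 33 0.025 [203. 354.]
-31 33 0.03 [204. 346.]
-31 33 0.035 [206. 337.]
-31 33 0.04 [207. 329.]
-31 45 0.025 [217. 393.]
-31 45 0.03 [218. 384.]
-31 45 0.035 [220. 376.]
-31 45 0.04 [221. 367.]
```

View pics/s8.png

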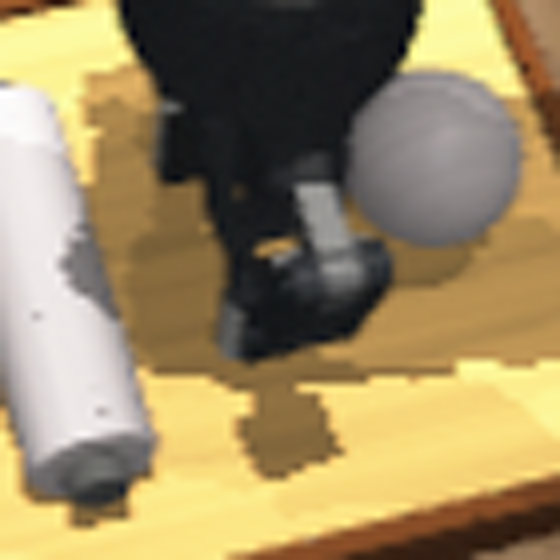

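Tip height now matches about 33 mm, just below the roller's axis, with no contact force. Pushing forward slowly.

>>> {"name": "apply_moves", "arguments": {
  "commands": [
    [50,0,0,1.5,0,0,0],
    [50,0,0,3,0,0,0],
    [50,0,0,4.5,0,0,0],
    [50,0,0,6,0,0,0],
    [50,0,0,7.5,0,0,0],
    [50,0,0,9,0,0,0],
    [50,0,0,10.5,0,0,0],
    [50,0,0,12,0,0,0],
    [50,0,0,13.5,0,0,0],
    [50,0,0,15,0,0,0],
    [50,0,0,16.5,0,0,0],
    [50,0,0,18,0,0,0],
    [50,0,0,19.5,0,0,0],
    [50,0,0,21,0,0,0],
    [50,0,0,22.5,0,0,0],
    [50,0,0,24,0,0,0],
    [50,0,0,25.5,0,0,0],
    [50,0,0,27,0,0,0],
    [50,0,0,28.5,0,0,0],
    [50,0,0,30,0,0,0]
  ]
}}

```text
clock: 12.15
tcp_pos: [0.5378, -0.0346, 0.0006]
orientation: [-0.14, 1.566, 0.14]
contact_force: [-1.5, -0.1, 0.8]
grip_width: 0.0502
```

```bash
python3 - <<'E'
from m import *
st();rl();crop("pics/s9.png")
E
```

```text
t 12.15 tcp board [-12.    7.9] z 0.6 yaw 10.21 F [-1.5 -0.1  0.8] J [-0.26  0.56  0.27  2.04 -0.26  0.57  1.93]
roller_center 0.68 [16.1  6.4]
ball_center 0.58 [-104.9   -3.4]
line 0.69 [100.1  -6.8]
pocket 0.95 [19.4 -0.8]
mask 0.9 846 [16.   7.6] [ 37. 131.] 7.977664470672607
```

View pics/s9.png

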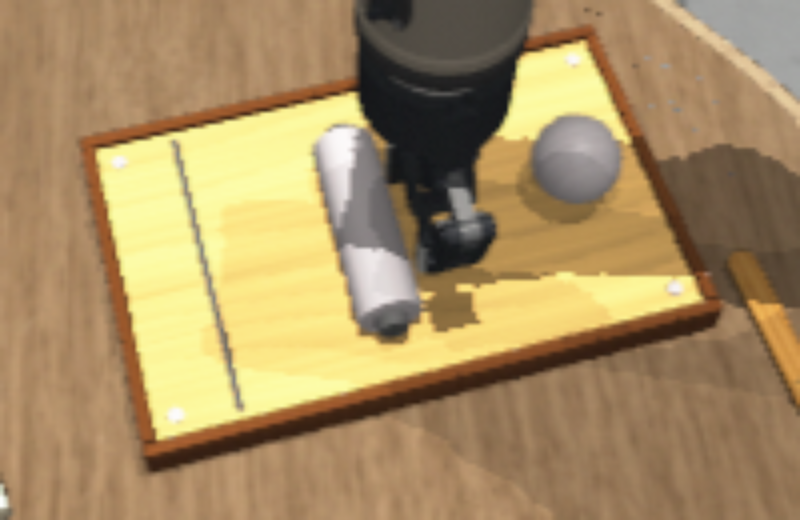

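The roller is moving with the fingers, with its centre about 28 mm ahead of the TCP. Continuing.

>>> {"name": "apply_moves", "arguments": {
  "commands": [
    [50,0,0,1.5,0,0,0],
    [50,0,0,3,0,0,0],
    [50,0,0,4.5,0,0,0],
    [50,0,0,6,0,0,0],
    [50,0,0,7.5,0,0,0],
    [50,0,0,9,0,0,0],
    [50,0,0,10.5,0,0,0],
    [50,0,0,12,0,0,0],
    [50,0,0,13.5,0,0,0],
    [50,0,0,15,0,0,0],
    [50,0,0,16.5,0,0,0],
    [50,0,0,18,0,0,0],
    [50,0,0,19.5,0,0,0],
    [50,0,0,21,0,0,0],
    [50,0,0,22.5,0,0,0],
    [50,0,0,24,0,0,0],
    [50,0,0,25.5,0,0,0],
    [50,0,0,27,0,0,0],
    [50,0,0,28.5,0,0,0],
    [50,0,0,30,0,0,0]
  ]
}}

```text
clock: 14.5
tcp_pos: [0.5674, -0.0293, 0.0006]
orientation: [-0.14, 1.566, 0.14]
contact_force: [-0.7, 0.5, -0.2]
grip_width: 0.0498
```

```bash
python3 - <<'E'
from m import *
st();rl();crop("pics/s10.png")
E
```

```text
t 14.5 tcp board [18.  8.] z 0.6 yaw 10.21 F [-0.7  0.5 -0.2] J [-0.26  0.59  0.27  1.97 -0.26  0.61  1.92]
roller_center 0.69 [-103.9   -0.7]
ball_center 0.62 [-109.    -0.6]
line 0.65 [97.3 -1.3]
pocket 0.55 [18.1 -0.2]
mask 0.76 845 [46.4  5.1] [ 38. 130.] 8.225371360778809
```

View pics/s10.png

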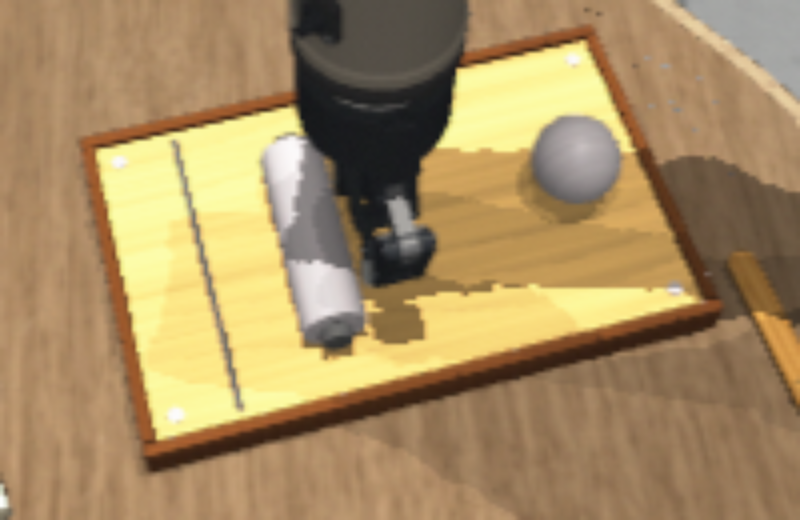

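The roller centre is at about x = 46 and stays parallel. Another 30 mm.

>>> {"name": "apply_moves", "arguments": {
  "commands": [
    [50,0,0,1.5,0,0,0],
    [50,0,0,3,0,0,0],
    [50,0,0,4.5,0,0,0],
    [50,0,0,6,0,0,0],
    [50,0,0,7.5,0,0,0],
    [50,0,0,9,0,0,0],
    [50,0,0,10.5,0,0,0],
    [50,0,0,12,0,0,0],
    [50,0,0,13.5,0,0,0],
    [50,0,0,15,0,0,0],
    [50,0,0,16.5,0,0,0],
    [50,0,0,18,0,0,0],
    [50,0,0,19.5,0,0,0],
    [50,0,0,21,0,0,0],
    [50,0,0,22.5,0,0,0],
    [50,0,0,24,0,0,0],
    [50,0,0,25.5,0,0,0],
    [50,0,0,27,0,0,0],
    [50,0,0,28.5,0,0,0],
    [50,0,0,30,0,0,0]
  ]
}}

```text
clock: 16.85
tcp_pos: [0.5969, -0.024, 0.0006]
orientation: [-0.14, 1.566, 0.14]
contact_force: [-0.1, 0.0, -0.5]
grip_width: 0.0503
```

```bash
python3 - <<'E'
from m import *
st();rl();f=crop("pics/s11.png")
# deck line fit
g=f["pixels"].astype(int)
f2=grab_frame("top");save(f2,"pics/t11.png")
E
```

```text
t 16.85 tcp board [48.  8.] z 0.6 yaw 10.21 F [-0.1  0.  -0.5] J [-0.27  0.63  0.27  1.9  -0.26  0.65  1.91]
roller_center 0.56 [71.   6.9]
ball_center 0.65 [-103.9   -6. ]
line 0.67 [109.9  -7.2]
pocket 0.72 [30.2 -5.2]
mask 0.83 828 [76.2  5.2] [ 36. 132.] 9.181641578674316
```

View pics/s11.png

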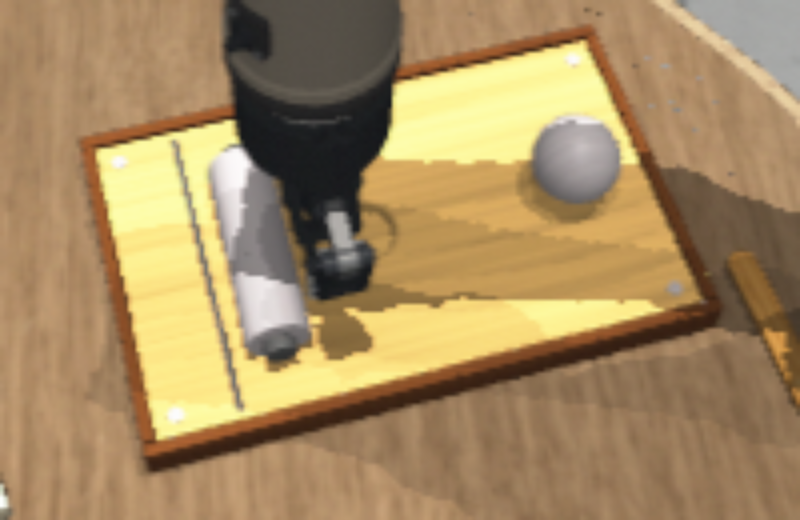

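The roller is at about 76 mm and parallel, and the pocket is now showing at (380,230). The line is at 105 mm by board geometry, so I'll push the last 27 mm, slowing at the end.

>>> {"name": "apply_moves", "arguments": {
  "commands": [
    [50,0,0,1.5,0,0,0],
    [50,0,0,3,0,0,0],
    [50,0,0,4.5,0,0,0],
    [50,0,0,6,0,0,0],
    [50,0,0,7.5,0,0,0],
    [50,0,0,9,0,0,0],
    [50,0,0,10.5,0,0,0],
    [50,0,0,12,0,0,0],
    [50,0,0,13.5,0,0,0],
    [50,0,0,15,0,0,0],
    [50,0,0,16.5,0,0,0],
    [50,0,0,18,0,0,0],
    [50,0,0,19.5,0,0,0],
    [50,0,0,21,0,0,0],
    [50,0,0,22.5,0,0,0],
    [50,0,0,24,0,0,0],
    [50,0,0,25,0,0,0],
    [50,0,0,26,0,0,0],
    [50,0,0,26.5,0,0,0],
    [50,0,0,27,0,0,0]
  ]
}}

```text
clock: 19.25
tcp_pos: [0.6233, -0.0192, 0.0006]
orientation: [-0.14, 1.566, 0.14]
contact_force: [-1.1, -0.2, 0.9]
grip_width: 0.0504
```

```bash
python3 - <<'E'
from m import *
st();rl();f=crop("pics/s12.png")
for u in [(175,142),(240,408),(395,230)]: print(bd(ray_z(f,((180+u[0]/4)/512,(190+u[1]/4)/384),.02)))
E
```

```text
t 19.25 tcp board [74.9  7.9] z 0.6 yaw 10.21 F [-1.1 -0.2  0.9] J [-0.27  0.66  0.27  1.84 -0.26  0.68  1.9 ]
roller_center 0.97 [96.7  9.6]
ball_center 0.87 [-108.2   -4.9]
line 0.56 [103.4  -6.9]
pocket 0.91 [21.3 -5.2]
mask 0.82 782 [103.5   5.7] [ 35. 128.] 8.193744659423828
[104.9 -82.7]
[105.2  83.7]
[-1.8  5.1]
```

View pics/s12.png

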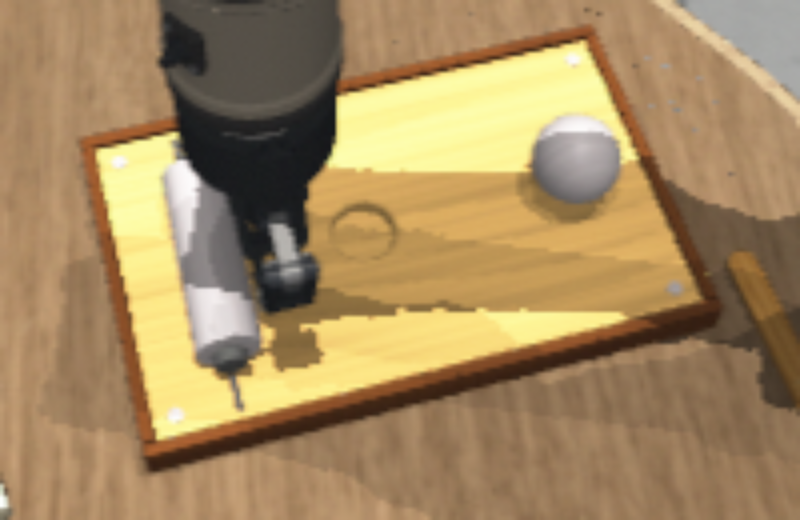

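The roller mask centre is at 103.5 mm against the line at 105 mm, and the journal sits over the line in the picture. Backing off gently, then up and over to behind the ball.

>>> {"name": "apply_moves", "arguments": {
  "commands": [
    [50,0,0,-2,0,0,0],
    [50,0,0,-6,0,0,0],
    [50,0,0,-12,0,0,0],
    [50,-30,0,-16,0,0,0],
    [50,-70,0,-30,0,0,0],
    [46,-95,-4,-70,0,0,0],
    [42,-95,-8,-110,0,0,0],
    [42,-95,-8,-150,0,0,0],
    [42,-95,-8,-185,0,0,0],
    [42,-95,-8,-205,0,0,0],
    [42,-95,-8,-212,0,0,0],
    [42,-95,-8,-212,0,0,0]
  ]
}}

```text
clock: 20.8
tcp_pos: [0.4157, -0.0647, 0.0958]
orientation: [-0.139, 1.566, 0.14]
contact_force: [0.3, 1.2, 0.3]
grip_width: 0.0418
```

```bash
python3 - <<'E'
from m import *
st()
def ballfit(f,c):
    q=cut_out("ball",c)
    for a in q[:2]:
        ys,xs=np.nonzero(a["pixels"]);P=np.array([ray_z(f,((x+.5)/512,(y+.5)/384),.045)[:2] for x,y in zip(xs,ys)])
        rc=cv2.minEnclosingCircle((P*1000).astype(np.float32));print(c,round(a["confidence"],2),len(P),"circ",bd(np.array(rc[0])/1000),round(rc[1],1),"mean",bd(P.mean(0)))
for c in("scene","top"):
    f=grab_frame(c);save(f,f"pics/{c}13.png");ballfit(f,c)
    q=cut_out("roller",c)
    for a in q[:1]:
        ys,xs=np.nonzero(a["pixels"]);P=np.array([ray_z(f,((x+.5)/512,(y+.5)/384),.038)[:2] for x,y in zip(xs,ys)])
        rc=cv2.minAreaRect((P*1000).astype(np.float32));print("roller",c,a["confidence"],bd(np.array(rc[0])/1000),np.round(rc[1]),rc[2])
    print([(round(a["confidence"],2),bd(ray_z(f,a["point"],.02))) for a in pinpoint("pocket",c)])
o,f=wf();save(f,"pics/w13.png");ballfit(f,"wrist");print([(round(a["confidence"],2),bd(ray_z(f,a["point"],.02))) for a in pinpoint("pocket","wrist")])
E
```

```text
t 20.8 tcp board [-137.5   -0. ] z 95.8 yaw 10.18 F [0.3 1.2 0.3] J [-0.31  0.22  0.36  2.26 -0.13  0.68  1.89]
scene 0.71 190 circ [ -93.9 -190.6] 26.4 mean [ -95.7 -191.2]
scene 0.65 408 circ [-106.7    1. ] 30.0 mean [-105.9    1.8]
roller scene 0.67 [102.8   4.9] [ 36. 131.] 8.542990684509277
[(0.61, array([23.9, -7.2]))]
top 0.37 73 circ [-90.   -0.2] 15.1 mean [-88.9  -0.4]
roller top 0.79 [101.4   5.2] [ 36. 123.] 8.570507049560547
[(0.88, array([11.2,  0.5]))]
wrist 0.79 2779 circ [-101.4   -0.2] 28.7 mean [-102.3    1.2]
[(0.9, array([16.7, -3.6]))]
```

View pics/top13.png

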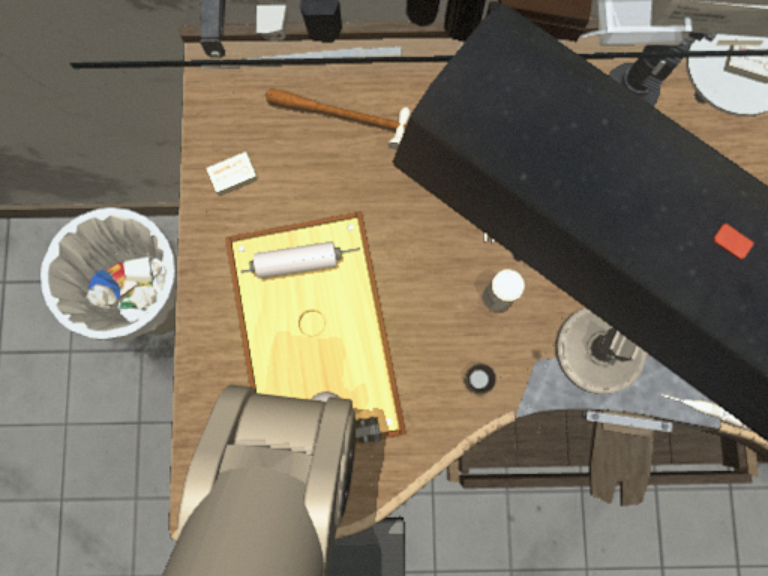

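View pics/w13.png

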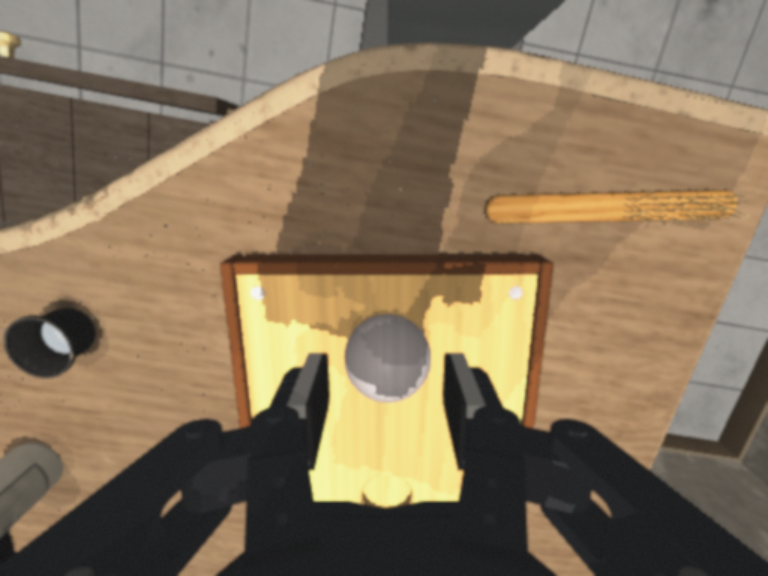

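The roller rests at about 102 to 103 mm, with its journals on the line and within 2° of parallel. The ball is centred between the fingers at (388,357), at board (-105, 1). Descending behind it.

>>> {"name": "apply_moves", "arguments": {
  "commands": [
    [42,20,0,0,0,0,0],
    [42,40,0,0,0,0,0],
    [42,60,0,0,0,0,0],
    [42,75,0,0,0,0,0],
    [42,85,0,0,0,0,0],
    [42,90,0,0,0,0,0],
    [42,92,0,0,0,0,0],
    [42,92,0,0,0,0,0]
  ]
}}

```text
clock: 22.15
tcp_pos: [0.4163, -0.0647, 0.0038]
orientation: [-0.14, 1.566, 0.14]
contact_force: [0.3, -0.7, 0.3]
grip_width: 0.0422
```

```bash
python3 - <<'E'
from m import *
st();crop("pics/s14.png");o,f=wf();save(f,"pics/w14.png")
E
```

```text
t 22.15 tcp board [-136.9   -0.2] z 3.8 yaw 10.2 F [ 0.3 -0.7  0.3] J [-0.22  0.42  0.27  2.31 -0.26  0.44  2.01]
```

View pics/s14.png

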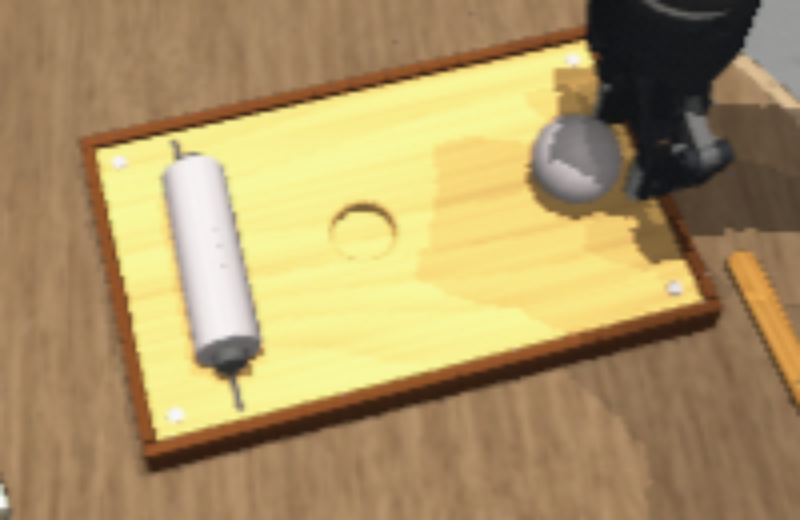

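View pics/w14.png

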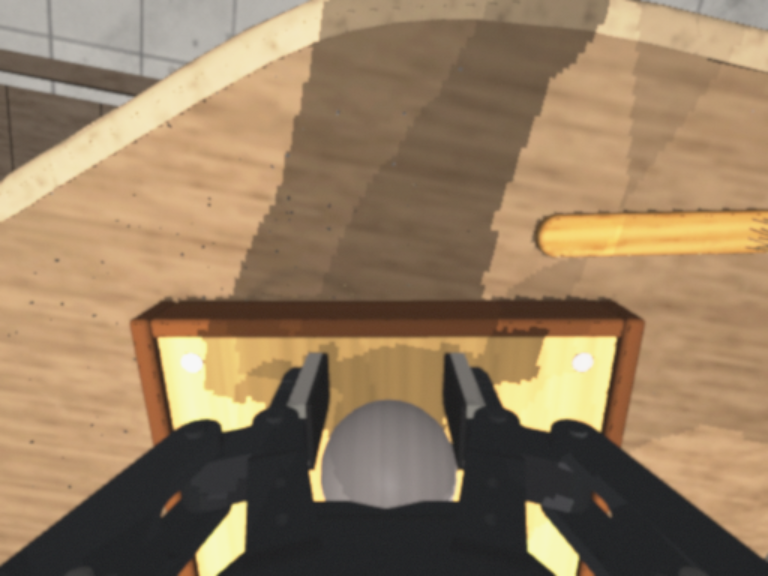

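The ball is between and ahead of the fingers with no contact force, the roller is on the line, and the pocket at (363,231) is clear. Pushing the ball slowly.

>>> {"name": "apply_moves", "arguments": {
  "commands": [
    [42,0,0,1.5,0,0,0],
    [42,0,0,3,0,0,0],
    [42,0,0,4.5,0,0,0],
    [42,0,0,6,0,0,0],
    [42,0,0,7.5,0,0,0],
    [42,0,0,9,0,0,0],
    [42,0,0,10.5,0,0,0],
    [42,0,0,12,0,0,0],
    [42,0,0,13.5,0,0,0],
    [42,0,0,15,0,0,0],
    [42,0,0,16.5,0,0,0],
    [42,0,0,18,0,0,0],
    [42,0,0,19.5,0,0,0],
    [42,0,0,21,0,0,0],
    [42,0,0,22.5,0,0,0],
    [42,0,0,24,0,0,0],
    [42,0,0,25.5,0,0,0],
    [42,0,0,27,0,0,0],
    [42,0,0,28.5,0,0,0],
    [42,0,0,30,0,0,0]
  ]
}}

```text
clock: 24.25
tcp_pos: [0.4457, -0.0593, 0.0036]
orientation: [-0.14, 1.566, 0.14]
contact_force: [-0.4, -0.1, 0.3]
grip_width: 0.0421
```

```bash
cat >> m.py <<'E'
def ballfit(f,c):
    q=cut_out("ball",c)
    for a in q[:2]:
        ys,xs=np.nonzero(a["pixels"]);P=np.array([ray_z(f,((x+.5)/512,(y+.5)/384),.045)[:2] for x,y in zip(xs,ys)])
        rc=cv2.minEnclosingCircle((P*1000).astype(np.float32));print(c,round(a["confidence"],2),len(P),"circ",bd(np.array(rc[0])/1000),round(rc[1],1),"mean",bd(P.mean(0)))
E
python3 - <<'E'
from m import *
st();f=crop("pics/s15.png");ballfit(f,"scene")
print(bd(ray_z(f,((180+363/4)/512,(190+231/4)/384),.02)))
E
```

```text
t 24.25 tcp board [-1.07e+02 -1.00e-01] z 3.6 yaw 10.21 F [-0.4 -0.1  0.3] J [-0.23  0.45  0.27  2.24 -0.26  0.47  2.  ]
scene 0.81 367 circ [-83.4  -2.3] 27.8 mean [-85.   -1.2]
[15.6  1.1]
```

View pics/s15.png

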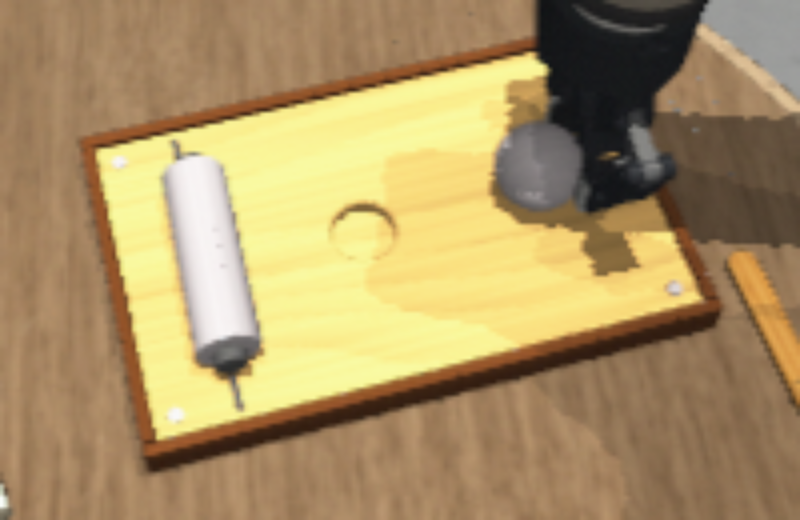

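The ball is moving with the fingers at about (-84, 0). Continuing.

>>> {"name": "apply_moves", "arguments": {
  "commands": [
    [42,0,0,1.5,0,0,0],
    [42,0,0,3,0,0,0],
    [42,0,0,4.5,0,0,0],
    [42,0,0,6,0,0,0],
    [42,0,0,7.5,0,0,0],
    [42,0,0,9,0,0,0],
    [42,0,0,10.5,0,0,0],
    [42,0,0,12,0,0,0],
    [42,0,0,13.5,0,0,0],
    [42,0,0,15,0,0,0],
    [42,0,0,16.5,0,0,0],
    [42,0,0,18,0,0,0],
    [42,0,0,19.5,0,0,0],
    [42,0,0,21,0,0,0],
    [42,0,0,22.5,0,0,0],
    [42,0,0,24,0,0,0],
    [42,0,0,25.5,0,0,0],
    [42,0,0,27,0,0,0],
    [42,0,0,28.5,0,0,0],
    [42,0,0,30,0,0,0]
  ]
}}

```text
clock: 26.35
tcp_pos: [0.4753, -0.054, 0.0036]
orientation: [-0.14, 1.566, 0.14]
contact_force: [-0.5, 0.5, 0.7]
grip_width: 0.0423
```

>>> {"name": "apply_moves", "arguments": {
  "commands": [
    [42,0,0,1.5,0,0,0],
    [42,0,0,3,0,0,0],
    [42,0,0,4.5,0,0,0],
    [42,0,0,6,0,0,0],
    [42,0,0,7.5,0,0,0],
    [42,0,0,9,0,0,0],
    [42,0,0,10.5,0,0,0],
    [42,0,0,12,0,0,0],
    [42,0,0,13.5,0,0,0],
    [42,0,0,15,0,0,0],
    [42,0,0,16.5,0,0,0],
    [42,0,0,18,0,0,0],
    [42,0,0,19.5,0,0,0],
    [42,0,0,21,0,0,0],
    [42,0,0,22.5,0,0,0],
    [42,0,0,24,0,0,0],
    [42,0,0,25.5,0,0,0],
    [42,0,0,27,0,0,0],
    [42,0,0,28.5,0,0,0],
    [42,0,0,30,0,0,0]
  ]
}}

```text
clock: 28.35
tcp_pos: [0.5048, -0.0487, 0.0036]
orientation: [-0.14, 1.566, 0.14]
contact_force: [-0.0, 0.2, 0.7]
grip_width: 0.0419
```

```bash
python3 - <<'E'
from m import *
st();f=crop("pics/s16.png");ballfit(f,"scene")
E
```

```text
t 28.35 tcp board [-47.   -0.1] z 3.6 yaw 10.21 F [-0.   0.2  0.7] J [-0.25  0.52  0.28  2.11 -0.27  0.54  1.97]
scene 0.7 382 circ [-24.1  -1.4] 28.7 mean [-22.8  -0.8]
scene 0.36 9219 circ [ 5.7 14.7] 178.3 mean [13.8 31.2]
```

View pics/s16.png

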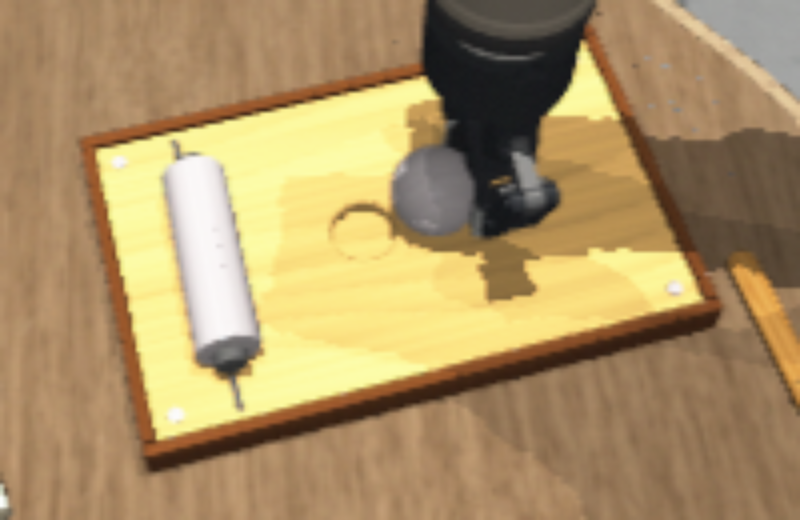

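The ball is at about (-23, -1) and heading straight for the pocket. Nudging it over the rim a little slower.

>>> {"name": "apply_moves", "arguments": {
  "commands": [
    [42,0,0,1.3,0,0,0],
    [42,0,0,2.6,0,0,0],
    [42,0,0,3.9,0,0,0],
    [42,0,0.2,5.2,0,0,0],
    [42,0,0.4,6.5,0,0,0],
    [42,0,0.5,7.8,0,0,0],
    [42,0,0.5,9.1,0,0,0],
    [42,0,0.5,10.4,0,0,0],
    [42,0,0.5,11.7,0,0,0],
    [42,0,0.5,13,0,0,0],
    [42,0,0.5,14.3,0,0,0],
    [42,0,0.5,15.6,0,0,0],
    [42,0,0.5,16.9,0,0,0],
    [42,0,0.5,18.2,0,0,0],
    [42,0,0.5,19.5,0,0,0],
    [42,0,0.5,20.8,0,0,0],
    [42,0,0.5,22,0,0,0],
    [42,0,0.5,23,0,0,0],
    [42,0,0.5,24,0,0,0],
    [42,0,0.5,24,0,0,0]
  ]
}}

```text
clock: 30.45
tcp_pos: [0.5285, -0.0439, 0.0036]
orientation: [-0.14, 1.566, 0.14]
contact_force: [-0.8, -0.6, 0.0]
grip_width: 0.0421
```

```bash
python3 - <<'E'
from m import *
st();f=crop("pics/s17.png");ballfit(f,"scene")
E
```

```text
t 30.45 tcp board [-22.8   0.5] z 3.6 yaw 10.22 F [-0.8 -0.6  0. ] J [-0.26  0.54  0.28  2.06 -0.27  0.57  1.96]
scene 0.88 380 circ [17.   3.6] 27.4 mean [17.2  4.1]
scene 0.57 541 circ [  -1. -270.] 63.7 mean [   0.8 -270.3]
```

View pics/s17.png

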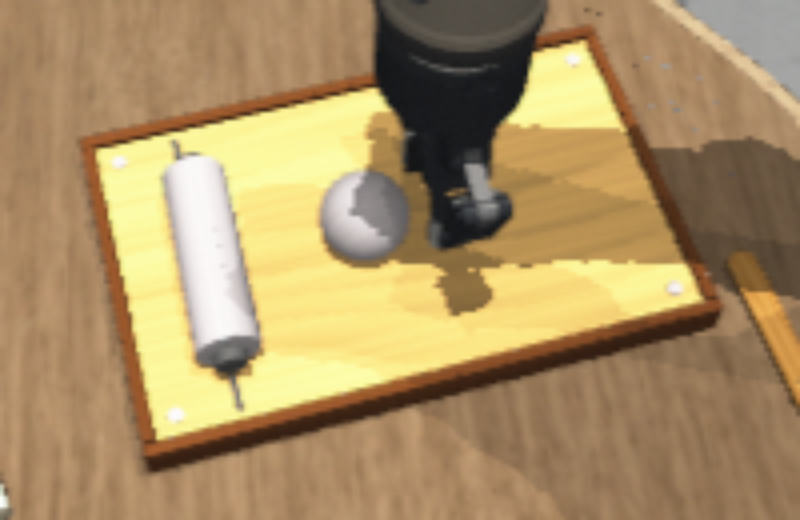

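The ball has run ahead and is sitting over the pocket at (365,217). Backing off, lifting and checking.

>>> {"name": "apply_moves", "arguments": {
  "commands": [
    [42,0,0,-4,0,0,0],
    [42,0,0,-14,0,0,0],
    [42,0,0,-26,0,0,0],
    [42,-20,0,-30,0,0,0],
    [42,-60,0,-40,0,0,0],
    [42,-100,0,-60,0,0,0],
    [42,-120,0,-90,0,0,0],
    [42,-120,0,-105,0,0,0],
    [42,-120,0,-105,0,0,0],
    [42,-120,0,-105,0,0,0]
  ]
}}

```text
clock: 31.55
tcp_pos: [0.4246, -0.0623, 0.1229]
orientation: [-0.14, 1.567, 0.14]
contact_force: [-0.2, 0.3, 0.5]
grip_width: 0.042
```

```bash
python3 - <<'E'
from m import *
st()
for c in("scene","top"):
    f=grab_frame(c)
    if c=="scene": crop("pics/s18.png")
    else: save(f,"pics/t18.png")
    for lab,z in(("ball",.037),("roller",.038)):
        for a in cut_out(lab,c)[:2]:
            ys,xs=np.nonzero(a["pixels"]);P=np.array([ray_z(f,((x+.5)/512,(y+.5)/384),z)[:2] for x,y in zip(xs,ys)])
            rc=cv2.minAreaRect((P*1000).astype(np.float32));print(c,lab,round(a["confidence"],2),bd(np.array(rc[0])/1000),np.round(rc[1]),round(rc[2],1),"mean",bd(P.mean(0)))
    for l in("powder_jar","eye_loupe"): print(l,[np.round(ray_z(f,a["point"],0),3) for a in pinpoint(l,c)[:1]])
st()
E
```

```text
t 31.55 tcp board [-128.3    0.7] z 122.9 yaw 10.22 F [-0.2  0.3  0.5] J [-0.35  0.19  0.39  2.22 -0.1   0.75  1.86]
scene ball 0.6 [15.5  1.8] [55. 46.] 85.2 mean [15.3  1.3]
scene roller 0.79 [103.4   5.4] [ 37. 131.] 7.1 mean [103.2   8. ]
powder_jar [array([ 0.602, -0.298,  0.   ])]
eye_loupe []
top ball 0.93 [14.3  1. ] [45. 49.] 89.7 mean [13.8  1. ]
top roller 0.56 [101.9   5.3] [ 37. 127.] 7.9 mean [101.9   5.9]
powder_jar [array([ 0.592, -0.283,  0.   ])]
eye_loupe [array([ 0.479, -0.267,  0.   ])]
t 32.1 tcp board [-128.     0.4] z 123.5 yaw 10.21 F [-0.  -0.2  0.8] J [-0.35  0.19  0.39  2.22 -0.1   0.76  1.86]
```

View pics/s18.png

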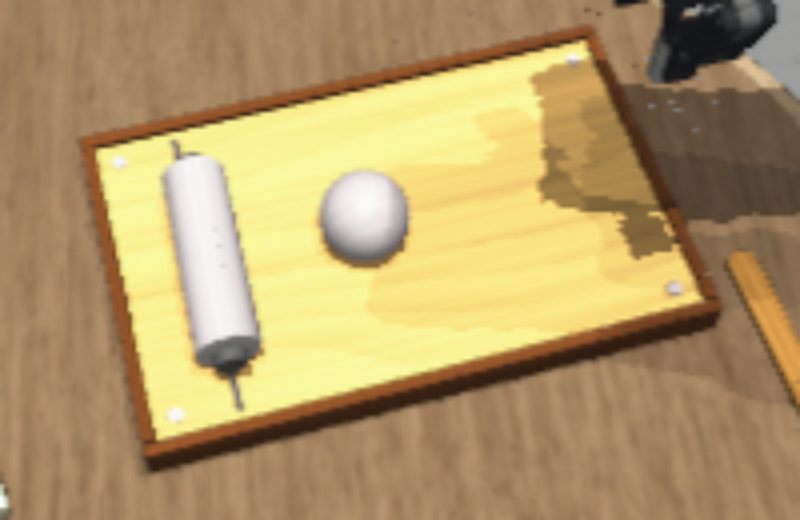

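View pics/t18.png

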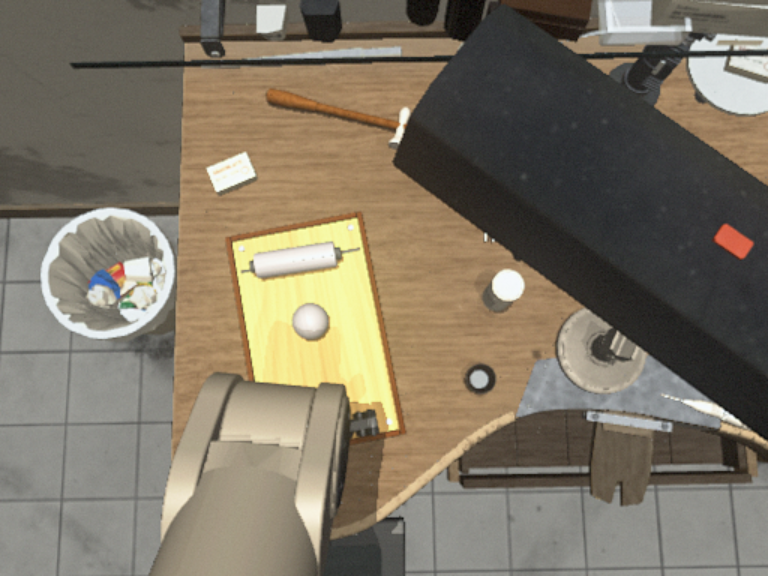

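Both views show the ball seated in the pocket: about (15, 1.5) from the scene camera and (14, 1) from the top camera, against (15, 0). The roller is on the line, the jar and loupe are in place, and the arm is clear.

```bash
python3 - <<'E'
from m import *
print(r.hand_in())
E
```

```text
the job is handed in; nothing more can be done
None
```

The roller is resting over the inlaid line and the ball is in its pocket. I handed the job in at about 32 s of the 58 s allowed; `hand_in` reports no verdict.

**What I did:** I pushed the roller about 95 mm along the board at roughly 15 mm/s, using both open fingers side by side. I then moved behind the ball and nudged it at 13 to 15 mm/s until it dropped into the pocket. The tool force readings I took stayed at about 2 N or less, and nothing was gripped or lifted.

**Last checks:**

| Item | Scene camera | Top camera | Target |
|---|---|---|---|
| Roller centre along the board | 103.4 mm | 101.9 mm | Line at 105 mm, within 12 mm |
| Roller angle off the line | about 3° | about 2° | 0.2 rad (11.5°) |
| Ball centre (board x, y) | (15.5, 1.8) mm | (14.3, 1.0) mm | Pocket at (15, 0), within 6 mm |

- **Ball height:** this was not measured directly. The two cameras only agree on its position if the ball is at the seated height, so I took that as confirmation.
- **Jar and loupe:** the jar reads within about 6 mm of its starting position in both views. The loupe was found only in the top view, about 5 mm from where it started. Both differences are within what the networks usually scatter, and the pictures show neither moved.

**What went wrong or disagreed:**
- On the first try the fingers passed over the roller without touching it. With the jaws at 50 mm the tips sit about 30 mm behind the TCP, more than I had expected. I saw this in the pictures, backed off and came in lower.
- Some network readings during the pushes were off or wrong, such as the roller reported at the ball's position. I relied on the outlines and the pictures instead.

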